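# Warm up the lunch tin

## Task

Put the closed lunch tin into the rectangular well of the lunch warmer so that it sits flat and fully home, keeping it upright and setting it down gently. Once it is in and let go, turn the warmer's selector dial until its pointer clicks in at the red mark, and let go. Leave the plate, cup, bottle and salt cellar where they stand.

Things in the scene. Friction and masses are not known exactly. Their poses are not given: they have to be found in the camera images.
- warmer: Cream lunch warmer, fixed, 190 mm wide (its y), 227 mm deep (its x, from -115 to +112 mm). Origin on the counter, x from its front (panel) to its back, z up. Its flat top, x from -40 to 112 mm, is 80 mm high with the well in it; in front of that the dark control panel, x from -115 to -40 mm, slopes down towards the front: its outward normal leans 40 degrees from vertical, towards -x.
- well (a point): Centre of the well's flat floor, 50 mm above the counter, 36 mm behind the warmer's origin; axes as the warmer's. The well is open at the top, 30 mm deep, 102 mm along x by 142 mm along y, with upright walls.
- tin: Closed, filled lunch tin, about 0.4 kg (0.3 to 0.55). Aluminium box 136 mm (its x) by 96 mm (its y), 40 mm high, under a blue lid 140 x 100 mm, 8 mm thick (top at 48 mm). Origin: centre of its underside, z up. In the well its long side (x) lies along the warmer's y, either way round; its origin is then at well and its lid stays above the warmer's top.
- tin_handle (a point): Point in the tin's black handle, 70 mm above the tin's underside, on its centre line. The handle is a square block 24 x 24 mm, sides along the tin's x and y, standing 28 mm above the lid (from 48 to 76 mm).
- dial (a joint): Angle of the selector dial, rad, grows clockwise as one looks at the panel. Detents hold it at 0, 0.7, 1.4 and 2.1, one mark on the panel at each: white, white, RED (1.4), white; stops just beyond 0 and 2.1. It starts in the detent at 0 or 0.7 (rarely poised between them). From between two detents it springs into the nearer one; each click takes about 0.15 N m.
- dial_grip (a point): Point on the dial's axis to grip, 27 mm out from the panel. z: the axis, out of the panel; x: along the grip bar to its pointer end (dark stripe), turns with the dial. Pale grey: disc 48 mm across, 5 mm thick, and on it a bar 44 mm long (x), 12 mm thick (y), standing up to 35 mm from the panel. At dial 0 the pointer is 60 degrees anticlockwise of straight up the slope, at 1.4 about 20 clockwise.
- plate: White ceramic plate, loose, 190 mm across, 20 mm high; origin under its centre. A bystander. (A fixed blue drying basket, 310 mm high with forks on top, stands to the right of the robot base, about 0.6 m from it, outside the work.)
- cup: Aluminium cup, loose, 72 mm across, 85 mm high; origin under its centre. A bystander.
- bottle: Green washing-up bottle with yellow cap, loose, 66 mm across, 200 mm high; origin under its centre. A bystander.
- salt: White plastic salt cellar with flip lid, loose, 44 mm across, 66 mm high; origin under its centre. Stands close beside the control panel. A bystander.
Things that resemble listed ones, but are neither listed nor needed, are in the scene too. Leave any brown or turquoise look-alike of the tin alone.

How it is judged:
By the outcome, as a careful person would: the job done as asked, in the order asked, and still so for the second after the job is handed in, with the robot touching nothing.
It also fails if it takes over 61 s, if anything falls off the work surface, if the arm or the gripper's body presses on something with over 40 N, if the wrist force passes 120 N, or if a joint passes its speed limit or range.

## Robot

A 7-joint arm with a two-finger parallel gripper is mounted at the origin on the work surface. World frame = base frame: x ahead of the robot, y to its left, z up, the work surface at z = 0. Lengths are in m, angles in rad, forces in N, time in s.
With the tool pointing down it reaches from about 0.425 to 0.875 m from the base axis. Payload 8.4 kg.
Tool frame: the origin (TCP) lies midway between the tips of the shut fingers; the grasp point (between the pads) lies 19 mm behind it; z points along the fingers, y is the line along which they close (so a half turn about z gives the same grasp; the last joint's range is limited). The gripper opens to 85 mm and grips with 20 to 120 N. Pads are 22 mm wide; open, the fingers measure 114 mm over their backs; the gripper's body (76 mm by 85 mm) begins 54 mm behind the grasp point. The pads swing forward as they close: fully open they stand 13 mm farther back than shut.
Start: joints at [1.068, 0.333, 0.04, 1.465, -0.013, 1.343, -0.059], TCP at [0.255, -0.598, 0.231] pointing down, gripper open.
Joint ranges: [-2.58, 2.58], [-0.38, 2.09], [-1.3, 1.39], [0.25, 2.4], [-1.5, 4.64], [0.08, 2.09], [-2.65, 2.65]. Speed limits (rad/s): [2.22, 2.22, 2.79, 2.79, 3.14, 3.14, 3.14].

## Interface

Orientations are given as a unit quaternion [w, x, y, z].
In Python, from workcell import robot gives the robot as it stands.
- The arm moves only by the tool drive_tool, never from a script. Its argument "plan" is a list of rows, each an object with "travel": the shift along the tool's x, y, z in units of 30 mm (1.0 is 30 mm), a list of three; "turn": the turn about the tool's z in units of 5 degrees (1.0 is 5 degrees); "hand": the closure in counts, from 0 (fully open) to 255 (shut). In form: [{"travel": [dx, dy, dz], "turn": turn, "hand": hand}, ...]. A call has 1 to 12 rows; each row shifts and turns the commanded pose from where the row before left it, along the tool's axes as they then stand; what a row does not reach is not made up. A row lasts 1/10 s, in which the tool goes at most 50 mm and 8.59 degrees, less where a joint would pass 70% of its speed; a pose out of reach is approached as far as the arm can. A call is refused whole if a number of a shift passes 1 or a number of a turn 1, either way. A call with a gripper value outside its range is refused whole. The fingers move at their own pace and stop on an object; "newtons" is the grip in N (left out, the last holds). Time passes only in rows, so rows that do not move let the fingers close. It gives the time, the measured TCP pose, the force, the opening and the grip force at its end, in the units of the state.
- robot.state(): the state, without advancing time (a new reading comes with each control period).
- robot.capture(name): name is "scene" or "side" or "wrist"; returns the picture (384x512x3 uint8, red, green, blue); there is no depth.
- robot.calibration(name): a dict with "mtx" (3x3 intrinsics, pixels), "origin" and "orientation" of the camera in the world; the wrist camera has in their place "hand_eye" (4x4, takes a point from camera to tool coordinates, whose origin is the TCP and whose axes are the flange's). Camera axes: x right, y down, z forward; pixel columns grow to the right and rows downward; lengths in m; the calibration is good to about 2 mm. A picture is of the moment at which its call begins: read the wrist's pose just before it. calibration takes no time and is no camera call.
- robot.hand_in(): hands the job in; it is judged then, once.
Trained networks look in the newest picture that a camera, given by its name, has taken for a name from the list of things; names that differ only in an ending like _2 or _b are one class to them, and where a whole thing is asked for, a point or a joint stands for the part that bears it (a point fixed in the world has none). Each returns a list of dicts, best first, with "p" (0 to 1); they miss things now and then, are a little off and sometimes report something else, mostly with a low value. They report only what shows in the picture. A call takes as long as a camera call. They do not tell look-alikes from the thing itself.
- robot.find_in(camera, query): "centre" ([column, row] in pixels, amid what is visible of it).
- robot.place_of(camera, query): "centre" ([column, row] in pixels: a listed point, or the origin of a listed thing).
The state is a dict: "clock": time; "q": joint angles; "joint_vel": joint speeds; "joint_efforts": joint torques, N m; "position": TCP position; "ee_rot": TCP orientation; "ft_force": force on the tool from outside, world axes, zero at the start; "moment": the same for the moment, N m; "gripper_width": opening from 0.0 (shut) to 1.0 (fully open); "grip_force": force on a finger pad.
Only numpy, scipy, OpenCV 4.12 (cv2) and the standard library are available. Lean on these libraries where they do the work, as an engineer would, in place of code of your own. Each camera call takes 0.05 s, during which the arm holds its last target. There are 200 camera calls.

## Working session

There is one attempt and no reset: what is moved stays moved. The work goes in short steps, Python scripts to look and compute and a tool call to move; the robot and the scene stay as the last step left them, time stands still between calls to the robot, and variables do not carry over. Pictures are saved under pics/ and viewed, at most 10 in all, crops included, and the job is handed in when it is done.

Besides the shell and the picture viewer there is one more tool, called by a JSON object that holds its "fn" and its "kwargs", one argument or row to a line. drive_tool: Moves the arm, as the interface text tells. Its arguments: {"type":"object","properties":{"plan":{"type":"array"},"newtons":{"type":"number"}},"required":["plan"]}

```bash
mkdir -p pics
cat > h.py <<'E'
import numpy as np, cv2
from scipy.spatial.transform import Rotation as R
from workcell import robot
def rot(q): return R.from_quat([q[1],q[2],q[3],q[0]]).as_matrix()
def cam(name, st=None):
    c=robot.calibration(name); K=np.array(c["mtx"])
    if "hand_eye" in c:
        T=np.eye(4); T[:3,:3]=rot(st["ee_rot"]); T[:3,3]=st["position"]; T=T@np.array(c["hand_eye"])
        return K,T[:3,3],T[:3,:3]
    return K,np.array(c["origin"]),rot(c["orientation"])
def shot(name,fn=None):
    st=robot.state(); im=robot.capture(name)
    if fn: cv2.imwrite(fn,cv2.cvtColor(im,cv2.COLOR_RGB2BGR))
    return im,cam(name,st)
def ray(C,p):
    K,o,Rm=C; d=Rm@np.linalg.inv(K)@np.array([p[0],p[1],1.]); return o,d/np.linalg.norm(d)
def onz(C,p,z):
    o,d=ray(C,p); return o+d*(z-o[2])/d[2]
def tri(*rs):
    A=0;b=0
    for o,d in rs:
        P=np.eye(3)-np.outer(d,d); A=A+P; b=b+P@o
    x=np.linalg.solve(A,b); e=[np.linalg.norm((np.eye(3)-np.outer(d,d))@(x-o)) for o,d in rs]
    return x,max(e)
def proj(C,X):
    K,o,Rm=C; v=K@(Rm.T@(np.array(X)-o)); return v[:2]/v[2]
np.set_printoptions(precision=4,suppress=True)
E
python3 - <<'E'
from h import *
s=robot.state(); print(s)
C={}
for n in("scene","side","wrist"):
    im,C[n]=shot(n,f"pics/{n}0.png"); print(n,C[n][1],C[n][2][:,2])
    for q in("tin_handle","dial_grip","well","warmer","tin","salt","cup","bottle","plate"):
        r=robot.place_of(n,q); print(q,[(np.round(a["centre"],1).tolist(),round(a["p"],2)) for a in r[:4]])
print(robot.calibration("wrist"))
a=cv2.imread("pics/scene0.png");b=cv2.imread("pics/side0.png")
E
```

```text
{'clock': 0.0, 'q': array([ 1.0678,  0.3339,  0.0399,  1.4663, -0.0134,  1.3433, -0.0585]), 'joint_vel': array([-0.0001,  0.0006, -0.0014,  0.0004,  0.0012,  0.0003, -0.0006]), 'joint_efforts': array([  0.0012, -65.8545,   1.3666, -40.5566,   0.0169,   0.0126,
         0.0001]), 'position': array([ 0.2552, -0.5973,  0.2304]), 'ee_rot': array([-0.0008,  0.9797,  0.2005, -0.0002]), 'ft_force': array([ 0.3965, -0.2084, -0.9642]), 'moment': array([-0.0711,  0.0132,  0.0462]), 'grip_force': 0.0, 'gripper_width': 1.0021005735064068}
scene [ 1.1517 -0.2992  1.2775] [-0.4854  0.1565 -0.8602]
tin_handle [([95.2, 218.9], 0.69), ([108.1, 292.6], 0.64), ([172.2, 201.3], 0.56), ([131.7, 151.3], 0.56)]
dial_grip [([307.4, 179.1], 0.64), ([173.3, 208.8], 0.53)]
well [([287.3, 217.5], 0.9)]
warmer [([290.5, 213.8], 0.58)]
tin [([173.5, 208.7], 0.95), ([100.2, 229.2], 0.9), ([113.2, 304.3], 0.8), ([136.6, 161.8], 0.64)]
salt []
cup [([424.5, 232.4], 0.8)]
bottle [([183.3, 280.8], 0.91)]
plate [([374.1, 164.1], 0.85)]
side [0.4167 0.7648 0.915 ] [ 0.0412 -0.7149 -0.698 ]
tin_handle [([217.0, 110.6], 0
[... 250 characters left out ...]
, ([275.3, 161.4], 0.94), ([216.9, 123.4], 0.91)]
salt [([201.1, 264.1], 0.9)]
cup [([140.5, 348.9], 0.96)]
bottle [([213.8, 151.9], 0.89), ([219.9, 215.9], 0.16)]
plate [([257.5, 334.8], 0.87)]
wrist [ 0.3312 -0.5657  0.3733] [-0.2955 -0.1265 -0.9469]
tin_handle [([54.1, 136.9], 0.9)]
dial_grip []
well []
warmer []
tin [([91.5, 130.8], 0.92)]
salt []
cup []
bottle []
plate []
{'mtx': array([[306.8666,   0.    , 252.1903],
       [  0.    , 306.8666, 194.7635],
       [  0.    ,   0.    ,   1.    ]]), 'hand_eye': array([[-0.0013, -0.9469, -0.3214,  0.0823],
       [ 1.    , -0.0014,  0.0002,  0.0003],
       [-0.0007, -0.3214,  0.9469, -0.142 ],
       [ 0.    ,  0.    ,  0.    ,  1.    ]])}
```

View pics/scene0.png

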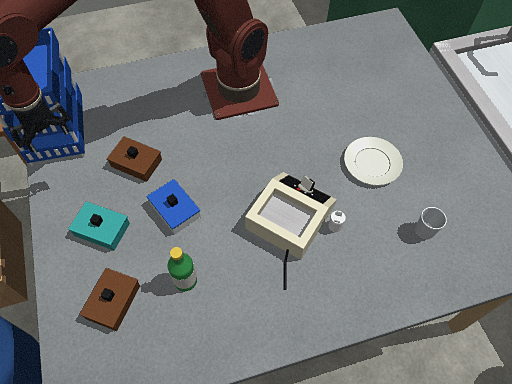

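View pics/side0.png

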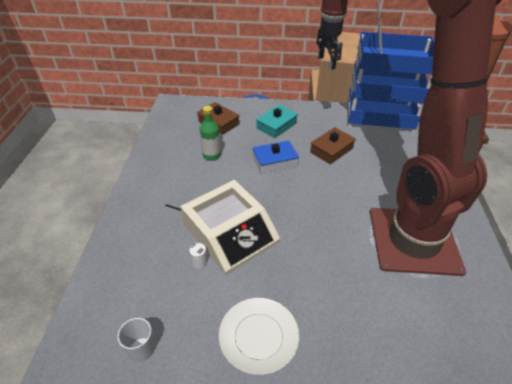

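The scene view shows the blue tin at about (172,203), the warmer with its well at (287,217) and dial at (307,185), and the salt cellar at (338,220). The side view shows the tin at (276,155), the well at (221,215), the dial at (246,238) and the salt at (199,257).

Run:
```python
from h import *
C={n:cam(n) for n in("scene","side")}
def T(a,b): return tri(ray(C["scene"],a),ray(C["side"],b))
print("handle",T((172.2,201.3),(274.9,144.9)),"well",T((287.3,217.5),(220.9,215.2)),"dial",T((307.4,179.1),(248.6,238.6)))
print("tin",T((173.5,208.7),(275.3,161.4)),"warmer",T((290.5,213.8),(229.1,234.1)))
print("salt",onz(C["side"],(201.1,264.1),0),"bottle",T((183.3,280.8),(213.8,151.9)),"plate",T((374.1,164.1),(257.5,334.8)))
for n in C:
    im=cv2.imread(f"pics/{n}0.png"); hsv=cv2.cvtColor(im,cv2.COLOR_BGR2HSV)
    m=cv2.inRange(hsv,(108,150,130),(125,255,255))
    k,l,st,ce=cv2.connectedComponentsWithStats(m)
    tgt=np.array((172,203) if n=="scene" else (276,155))
    i=min((i for i in range(1,k) if st[i,4]>150),key=lambda i:np.linalg.norm(ce[i]-tgt))
    c=max(cv2.findContours((l==i).astype(np.uint8),0,2)[0],key=len)[:,0]
    P=np.array([onz(C[n],p,.048)[:2] for p in c],np.float32)*1000
    print(n,st[i],cv2.minAreaRect(P))
```

```text
handle (array([ 0.4264, -0.325 ,  0.0709]), np.float64(0.005276082186127067)) well (array([ 0.5688, -0.0121,  0.0473]), np.float64(7.333772289618433e-05)) dial (array([0.4762, 0.0847, 0.0693]), np.float64(0.002950798624294637))
tin (array([ 0.4175, -0.3258,  0.0009]), np.float64(0.00037813056312686335)) warmer (array([ 0.54  ,  0.0145, -0.0018]), np.float64(0.0037600735477212347))
salt [0.6073 0.1309 0.    ] bottle (array([ 0.6479, -0.3506,  0.0054]), np.float64(0.006328227323557448)) plate (array([0.4415, 0.3294, 0.006 ]), np.float64(0.004786675019867932))
scene [ 147  179   53   50 1213] ((423.9189147949219, -322.5790100097656), (140.26168823242188, 98.4532241821289), 21.711057662963867)
side [253 141  45  24 621] ((420.43511962890625, -319.23284912109375), (136.0896759033203, 98.31301879882812), 21.65467643737793)
```

{"fn": "drive_tool", "kwargs": {
  "plan": [
    {"travel": [0.5, -0.35, 0], "turn": 0.3, "hand": 0},
    {"travel": [0.95, -0.68, 0], "turn": 0, "hand": 0},
    {"travel": [0.95, -0.68, 0], "turn": 0, "hand": 0},
    {"travel": [0.95, -0.68, 0], "turn": 0, "hand": 0},
    {"travel": [0.95, -0.68, 0], "turn": 0, "hand": 0},
    {"travel": [0.95, -0.68, 0], "turn": 0, "hand": 0},
    {"travel": [0.95, -0.68, 0], "turn": 0, "hand": 0},
    {"travel": [0.95, -0.68, 0], "turn": 0, "hand": 0},
    {"travel": [0.95, -0.68, 0], "turn": 0, "hand": 0},
    {"travel": [0.5, -0.35, 0], "turn": 0, "hand": 0},
    {"travel": [0, 0, 0], "turn": 0, "hand": 0},
    {"travel": [0, 0, 0], "turn": 0, "hand": 0}
  ]
}}

```text
clock: 2.7
position: [0.4268, -0.3313, 0.2314]
ee_rot: [0.0, 0.982, 0.188, -0.0]
ft_force: [0.6, -0.3, 0.2]
gripper_width: 0.996
grip_force: 0.0
```

```bash
cat > tin.py <<'E'
from h import *
s=robot.state(); im,C=shot("wrist","pics/w_tin%d.png"%(s["clock"]*10))
print(s["position"],s["ee_rot"],s["joint_vel"])
r=robot.place_of("wrist","tin_handle"); print(r)
t=robot.place_of("wrist","tin"); print(t)
S={n:cam(n) for n in("scene","side")}
for a in r[:2]: print(onz(C,a["centre"],.07), tri(ray(C,a["centre"]),ray(S["scene"],(172.2,201.3))), tri(ray(C,a["centre"]),ray(S["side"],(274.9,144.9))))
hsv=cv2.cvtColor(im,cv2.COLOR_RGB2HSV); m=cv2.inRange(hsv,(108,150,90),(125,255,255))
c=max(cv2.findContours(m,0,2)[0],key=cv2.contourArea)[:,0]
P=np.array([onz(C,p,.048)[:2] for p in c],np.float32)*1000
print(cv2.minAreaRect(P)); Rm=rot(s["ee_rot"]); print("toolx deg",np.degrees(np.arctan2(Rm[1,0],Rm[0,0])), "tilt",Rm[:,2])
E
python3 tin.py
```

```text
[ 0.4268 -0.3313  0.2314] [ 0.0002  0.9822  0.1879 -0.0001] [ 0.0167  0.005   0.0232 -0.0021  0.0026  0.0001  0.0045]
[{'centre': [245.6, 345.9], 'p': 0.82}, {'centre': [430.2, 248.0], 'p': 0.65}, {'centre': [242.8, 175.4], 'p': 0.62}]
[{'centre': [508.1, 43.1], 'p': 0.87}, {'centre': [243.8, 164.1], 'p': 0.77}, {'centre': [244.6, 310.1], 'p': 0.72}, {'centre': [399.1, 223.2], 'p': 0.72}, {'centre': [243.0, 177.1], 'p': 0.21}]
[ 0.2185 -0.4054  0.07  ] (array([ 0.639 , -0.2882,  0.4758]), np.float64(0.040181661367908954)) (array([ 0.3837, -0.3211,  0.1562]), np.float64(0.07279342761000071))
[ 0.4223 -0.5462  0.07  ] (array([ 0.5216, -0.3328,  0.2969]), np.float64(0.04128108975703892)) (array([ 0.3913, -0.7207, -0.1923]), np.float64(0.044351024119535384))
((421.7939453125, -324.0461730957031), (136.7213134765625, 98.70968627929688), 21.585391998291016)
toolx deg 21.660605570397284 tilt [-0.0001 -0.0004 -1.    ]
```

Run:
```python
from h import *
s=robot.state();C=cam("wrist",s);S={n:cam(n) for n in("scene","side")}
p=(242.8,175.4); print(onz(C,p,.07),tri(ray(C,p),ray(S["scene"],(172.2,201.3))),tri(ray(C,p),ray(S["side"],(274.9,144.9))))
```

```text
[ 0.4229 -0.3237  0.07  ] (array([ 0.4166, -0.3245,  0.0453]), np.float64(0.0009969205719629487)) (array([ 0.4232, -0.3236,  0.0756]), np.float64(0.001137521323596574))
```

View pics/w_tin27.png

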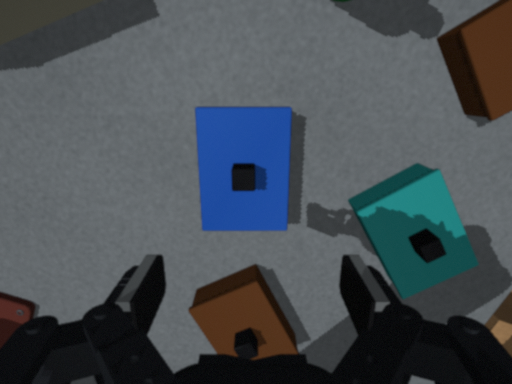

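The wrist view shows the blue tin directly below, its handle at (243,177). The brown and turquoise look-alikes are at (247,340) and (428,245), clear of the grasp.

{"fn": "drive_tool", "kwargs": {
  "plan": [
    {"travel": [-0.04, -0.28, 0.5], "turn": 0, "hand": 0},
    {"travel": [0, 0, 1], "turn": 0, "hand": 0},
    {"travel": [0, 0, 1], "turn": 0, "hand": 0},
    {"travel": [0, 0, 1], "turn": 0, "hand": 0},
    {"travel": [0, 0, 1], "turn": 0, "hand": 0},
    {"travel": [0, 0, 0.8], "turn": 0, "hand": 0},
    {"travel": [0, 0, 0.4], "turn": 0, "hand": 0},
    {"travel": [0, 0, 0.28], "turn": 0, "hand": 0},
    {"travel": [0, 0, 0], "turn": 0, "hand": 0},
    {"travel": [0, 0, 0], "turn": 0, "hand": 0},
    {"travel": [0, 0, 0], "turn": 0, "hand": 0}
  ]
}}

```text
clock: 3.95
position: [0.4233, -0.3243, 0.0531]
ee_rot: [0.001, 0.982, 0.188, 0.001]
ft_force: [-0.7, 0.3, -0.1]
gripper_width: 1.002
grip_force: 0.0
```

{"fn": "drive_tool", "kwargs": {
  "plan": [
    {"travel": [0, 0, 0], "turn": 0, "hand": 255},
    {"travel": [0, 0, 0], "turn": 0, "hand": 255},
    {"travel": [0, 0, 0], "turn": 0, "hand": 255},
    {"travel": [0, 0, 0], "turn": 0, "hand": 255},
    {"travel": [0, 0, 0], "turn": 0, "hand": 255},
    {"travel": [0, 0, 0], "turn": 0, "hand": 255},
    {"travel": [0, 0, 0], "turn": 0, "hand": 255},
    {"travel": [0, 0, 0], "turn": 0, "hand": 255}
  ],
  "newtons": 80
}}

```text
clock: 4.75
position: [0.4227, -0.3237, 0.0521]
ee_rot: [-0.0, 0.982, 0.188, 0.0]
ft_force: [-1.7, 2.3, 4.6]
gripper_width: 0.265
grip_force: 79.7
```

{"fn": "drive_tool", "kwargs": {
  "plan": [
    {"travel": [0, 0, -0.3], "turn": 0, "hand": 255},
    {"travel": [0, 0, -0.7], "turn": 0, "hand": 255},
    {"travel": [0, 0, -1], "turn": 0, "hand": 255},
    {"travel": [0, 0, -1], "turn": 0, "hand": 255},
    {"travel": [0, 0, -1], "turn": -0.67, "hand": 255},
    {"travel": [0, 0, -0.8], "turn": -1, "hand": 255},
    {"travel": [0, 0, -0.4], "turn": -1, "hand": 255},
    {"travel": [0, 0, 0], "turn": -1, "hand": 255},
    {"travel": [0, 0, 0], "turn": -1, "hand": 255},
    {"travel": [0, 0, 0], "turn": 0, "hand": 255},
    {"travel": [0, 0, 0], "turn": 0, "hand": 255}
  ]
}}

```text
clock: 5.85
position: [0.4223, -0.3236, 0.2076]
ee_rot: [-0.0, 0.924, 0.381, -0.0]
ft_force: [0.0, -0.3, -5.4]
gripper_width: 0.259
grip_force: 79.2
```

{"fn": "drive_tool", "kwargs": {
  "plan": [
    {"travel": [0.5, 0.05, 0], "turn": 0, "hand": 255},
    {"travel": [0.9, 0.05, 0], "turn": 0, "hand": 255},
    {"travel": [1, 0.1, 0], "turn": 0, "hand": 255},
    {"travel": [1, 0.1, 0], "turn": 0, "hand": 255},
    {"travel": [1, 0.1, 0], "turn": 0, "hand": 255},
    {"travel": [1, 0.1, 0], "turn": 0, "hand": 255},
    {"travel": [1, 0.1, 0], "turn": 0, "hand": 255},
    {"travel": [1, 0.1, 0], "turn": 0, "hand": 255},
    {"travel": [0.9, 0, 0], "turn": 0, "hand": 255},
    {"travel": [0.5, 0, 0], "turn": 0, "hand": 255},
    {"travel": [0, 0, 0], "turn": 0, "hand": 255},
    {"travel": [0, 0, 0], "turn": 0, "hand": 255}
  ]
}}

```text
clock: 7.05
position: [0.6239, -0.1522, 0.2076]
ee_rot: [-0.0, 0.924, 0.382, -0.0]
ft_force: [-0.8, -0.8, -4.7]
gripper_width: 0.26
grip_force: 79.2
```

Run:
```python
from h import *
s=robot.state(); print(s["position"],s["ee_rot"],s["gripper_width"],s["ft_force"],s["moment"])
im,C=shot("wrist","pics/w_well1.png"); S={n:cam(n) for n in("scene","side")}
for q in("well","dial_grip","salt","tin"):
    for a in robot.place_of("wrist",q)[:2]:
        print(q,a, onz(C,a["centre"],.05),tri(ray(C,a["centre"]),ray(S["scene"],(287.3,217.5)),ray(S["side"],(220.9,215.2))) if q=="well" else "")
```

```text
[ 0.6239 -0.1522  0.2076] [-0.0001  0.924   0.3823 -0.0005] 0.26029056170216924 [-0.8453 -0.7919 -4.6529] [-0.0523  0.0207  0.0267]
well {'centre': [110.1, 122.9], 'p': 0.78} [ 0.5657 -0.0189  0.05  ] (array([ 0.5672, -0.0145,  0.0459]), np.float64(0.004541224552356122))
tin {'centre': [250.8, 221.1], 'p': 0.71} [ 0.5881 -0.186   0.05  ] 
tin {'centre': [461.1, 341.4], 'p': 0.63} [ 0.6565 -0.4831  0.05  ]
```

View pics/w_well1.png

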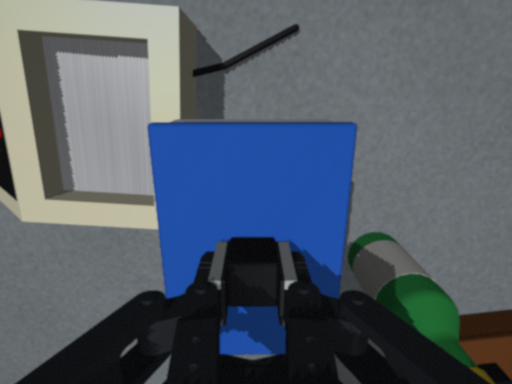

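The wrist view shows the tin held level and square. The well opening has corners at about (20,30), (148,40), (153,203) and (44,198).

Run:
```python
from h import *
s=robot.state();C=cam("wrist",s)
im=cv2.imread("pics/w_well1.png"); hsv=cv2.cvtColor(im,cv2.COLOR_BGR2HSV)
for y,x in((120,10),(20,100),(100,165),(120,30),(213,100),(120,50),(120,120),(120,188),(40,146),(52,146)): print((x,y),hsv[y,x],end=' ')
print()
m=cv2.inRange(hsv,(18,30,185),(35,120,255))
m=cv2.morphologyEx(m,cv2.MORPH_OPEN,np.ones((3,3)))
cv2.imwrite("pics/m.png",m)
# edge points by scanning from the well inside outward
def fit(pts):
    P=np.array([onz(C,p,.08)[:2] for p in pts]); 
    for _ in range(3):
        vx,vy,x,y=cv2.fitLine(P.astype(np.float32),cv2.DIST_HUBER,0,1e-4,1e-4).ravel()
        r=(P-[x,y])@[-vy,vx]; P=P[abs(r)<.003]
    return np.array([x,y]),np.array([vx,vy]),len(P),r.std()
R_=[];L=[];T=[];B=[]
for y in range(60,185,3):
    xs=np.where(m[y,100:175]>0)[0]; 
    if len(xs): R_.append((100+xs[0]-.5,y))
    xs=np.where(m[y,:80]>0)[0]
    if len(xs): L.append((xs[-1]+.5,y))
for x in range(60,140,3):
    ys=np.where(m[:100,x]>0)[0]
    if len(ys): T.append((x,ys[-1]+.5))
    ys=np.where(m[150:,x]>0)[0]
    if len(ys): B.append((x,150+ys[0]-.5))
F={k:fit(v) for k,v in dict(R=R_,L=L,T=T,B=B).items()}
for k,(p,d,n,e) in F.items(): print(k,p,"deg",np.degrees(np.arctan2(d[1],d[0]))%180,n,e)
def X(a,b):
    t=np.linalg.solve(np.array([a[1],-b[1]]).T,b[0]-a[0]); return a[0]+t[0]*a[1]
c=[X(F[a],F[b]) for a,b in("LT","TR","RB","BL")]; c=np.array(c); print(c,c.mean(0)); print([np.linalg.norm(c[i]-c[i-1]) for i in range(4)])
Rm=rot(s["ee_rot"]); print("toolx",np.degrees(np.arctan2(Rm[1,0],Rm[0,0])), "well in tool",Rm.T@(np.r_[c.mean(0),.05]-s["position"]))
# held lid check
b=cv2.inRange(hsv,(108,150,90),(125,255,255)); k=max(cv2.findContours(b,0,2)[0],key=cv2.contourArea)[:,0]
z=s["position"][2]-.052+.048
top=[(x,min(k[k[:,0]==x][:,1])-.5) for x in range(175,335,4)]
le=[(min(k[k[:,1]==y][:,0])-.5,y) for y in range(135,235,4)]; ri=[(max(k[k[:,1]==y][:,0])+.5,y) for y in range(135,235,4)]
for n,v in(("front",top),("left",le),("right",ri)):
    P=np.array([(Rm.T@(onz(C,p,z)-s["position"]))[:2] for p in v],np.float32); vx,vy,x,y=cv2.fitLine(P,cv2.DIST_HUBER,0,1e-4,1e-4).ravel(); print(n,x,y,np.degrees(np.arctan2(vy,vx))%180)
```

```text
(10, 120) [ 27  37 186] (100, 20) [ 38  20 192] (165, 100) [ 34  32 197] (30, 120) [ 27  39 184] (100, 213) [ 28  38 190] (50, 120) [24 36 70] (120, 120) [114   8 161] (188, 120) [102  25 101] (146, 40) [30 27 94] (146, 52) [90  3 97] Traceback (most recent call last):
  File "<stdin>", line 27, in <module>
  File "<stdin>", line 13, in fit
cv2.error: OpenCV(4.12.0) /io/opencv/modules/imgproc/src/linefit.cpp:618: error: (-215:Assertion failed) npoints2 >= 0 || npoints3 >= 0 in function 'fitLine'
```

```bash
cat > well.py <<'E'
from h import *
s=robot.state();C=cam("wrist",s)
im=cv2.imread("pics/w_well1.png"); hsv=cv2.cvtColor(im,cv2.COLOR_BGR2HSV)
m=cv2.inRange(hsv,(15,14,150),(48,255,255)); m=cv2.morphologyEx(m,cv2.MORPH_OPEN,np.ones((3,3)))
def fit(pts,f=lambda p:onz(C,p,.08)[:2]):
    P=np.array([f(p) for p in pts])
    for _ in range(3):
        vx,vy,x,y=cv2.fitLine(P.astype(np.float32),cv2.DIST_HUBER,0,1e-4,1e-4).ravel()
        r=(P-[x,y])@[-vy,vx]; P=P[abs(r)<.003]
    return np.array([x,y]),np.array([vx,vy]),len(P),r.std()
R_=[];L=[];T=[];B=[]
for y in range(60,185,3):
    xs=np.where(m[y,100:175]>0)[0]
    if len(xs): R_.append((100+xs[0]-.5,y))
    xs=np.where(m[y,:80]>0)[0]
    if len(xs): L.append((xs[-1]+.5,y))
for x in range(60,140,3):
    ys=np.where(m[:100,x]>0)[0]
    if len(ys): T.append((x,ys[-1]+.5))
    ys=np.where(m[150:,x]>0)[0]
    if len(ys): B.append((x,150+ys[0]-.5))
F={k:fit(v) for k,v in dict(R=R_,L=L,T=T,B=B).items()}
for k,(p,d,n,e) in F.items(): print(k,p,"deg",np.degrees(np.arctan2(d[1],d[0]))%180,n,e)
def X(a,b):
    t=np.linalg.solve(np.array([a[1],-b[1]]).T,b[0]-a[0]); return a[0]+t[0]*a[1]
c=np.array([X(F[a],F[b]) for a,b in("LT","TR","RB","BL")]); print(c,c.mean(0)); print([np.linalg.norm(c[i]-c[i-1]) for i in range(4)])
Rm=rot(s["ee_rot"]); print("toolx",np.degrees(np.arctan2(Rm[1,0],Rm[0,0])), "well in tool",Rm.T@(np.r_[c.mean(0),.05]-s["position"]))
b=cv2.inRange(hsv,(108,150,90),(125,255,255)); k=max(cv2.findContours(b,0,1)[0],key=cv2.contourArea)[:,0]
z=s["position"][2]-.052+.048
top=[(x,min(k[k[:,0]==x][:,1])-.5) for x in range(175,335,4)]
le=[(min(k[k[:,1]==y][:,0])-.5,y) for y in range(135,235,4)]; ri=[(max(k[k[:,1]==y][:,0])+.5,y) for y in range(135,235,4)]
for n,v in(("front",top),("left",le),("right",ri)):
    a=fit(v,lambda p:(Rm.T@(onz(C,p,z)-s["position"]))[:2]); print(n,a[0],np.degrees(np.arctan2(a[1][1],a[1][0])))
E
python3 well.py
```

```text
R [ 0.618  -0.0377] deg 40.63906 21 0.0002555578747537555
L [0.5264 0.0177] deg 41.09305 42 0.00024247243700412097
T [0.6265 0.0197] deg 131.2067 27 0.00020481148600516892
B [ 0.5107 -0.0634] deg 131.03186 27 0.00028976917450885425
[[ 0.5842  0.0681]
 [ 0.6516 -0.0089]
 [ 0.5438 -0.1014]
 [ 0.4774 -0.0251]] [ 0.5642 -0.0168]
[np.float32(0.14173861), np.float32(0.10227189), np.float32(0.14205399), np.float32(0.101146154)]
toolx 44.88209741320046 well in tool [ 0.0541 -0.1386  0.158 ]
front [0.0681 0.0008] -89.92307
left [ 0.0347 -0.0485] -0.050519302
right [0.0382 0.0489] -0.50020605
```

{"fn": "drive_tool", "kwargs": {
  "plan": [
    {"travel": [0, 0, 0], "turn": 0.78, "hand": 255},
    {"travel": [0.25, -0.5, 0], "turn": 0, "hand": 255},
    {"travel": [0.25, -0.9, 0], "turn": 0, "hand": 255},
    {"travel": [0.25, -0.9, 0], "turn": 0, "hand": 255},
    {"travel": [0.25, -0.9, 0], "turn": 0, "hand": 255},
    {"travel": [0.25, -0.9, 0], "turn": 0, "hand": 255},
    {"travel": [0.25, -0.61, 0.3], "turn": 0, "hand": 255},
    {"travel": [0, 0, 0.7], "turn": 0, "hand": 255},
    {"travel": [0, 0, 0.6], "turn": 0, "hand": 255},
    {"travel": [0, 0, 0.3], "turn": 0, "hand": 255},
    {"travel": [0, 0, 0], "turn": 0, "hand": 255},
    {"travel": [0, 0, 0], "turn": 0, "hand": 255}
  ]
}}

```text
clock: 8.5
position: [0.5656, -0.0159, 0.1517]
ee_rot: [0.0, 0.936, 0.351, 0.0]
ft_force: [0.7, -0.3, -4.2]
gripper_width: 0.259
grip_force: 79.2
```

Run:
```python
from h import *
s=robot.state(); print(s["position"],s["ee_rot"],s["ft_force"],s["moment"])
im,C=shot("wrist","pics/w_well2.png")
```

```text
[ 0.5656 -0.0159  0.1517] [0.0001 0.9364 0.3509 0.0004] [ 0.7448 -0.3127 -4.2207] [-0.003   0.0145  0.0184]
```

View pics/w_well2.png

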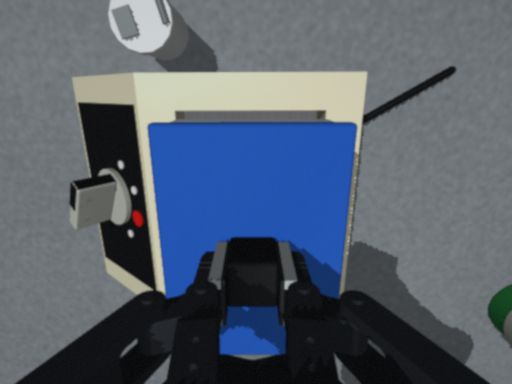

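The view from above the well shows the lid square to the warmer, a sliver of the well opening at rows 110–122 (columns 176–325), the dial at (95,200) and the red mark at (137,218).

Run:
```python
from h import *
s=robot.state();C=cam("wrist",s);Rm=rot(s["ee_rot"])
im=cv2.imread("pics/w_well2.png"); hsv=cv2.cvtColor(im,cv2.COLOR_BGR2HSV); g=cv2.cvtColor(im,cv2.COLOR_BGR2GRAY).astype(float)
def t(p,z): return (Rm.T@(onz(C,p,z)-s["position"]))[:2]
def sub(line,a,b):  # strongest edge in [a,b)
    d=abs(np.gradient(cv2.GaussianBlur(line.reshape(-1,1),(1,5),1).ravel()))[a:b]; i=d.argmax(); w=d[max(0,i-2):i+3]; return a+max(0,i-2)+(w*np.arange(len(w))).sum()/w.sum()
def line(P,nm,ax):
    P=np.array(P); vx,vy,x,y=cv2.fitLine(P.astype(np.float32),cv2.DIST_HUBER,0,1e-5,1e-4).ravel(); print(nm,np.round([x*1e3,y*1e3],2),"ang",round(float(np.degrees(np.arctan(vy/vx if ax==0 else -vx/vy))),2))
zl=s["position"][2]-.004
bl=im[:,:,0].astype(float)-im[:,:,2]
line([t((x,sub(bl[:,x],112,132)),zl) for x in range(190,320,5)],"lid front",1)
line([t((sub(bl[y],138,170),y),zl) for y in range(135,240,5)],"lid left",0)
line([t((sub(bl[y],338,366),y),zl) for y in range(135,240,5)],"lid right",0)
line([t((x,sub(g[:,x],64,82)),.08) for x in range(215,355,5)],"warmer front",1)
line([t((x,sub(g[:,x],103,115)),.08) for x in range(185,318,5)],"well front",1)
line([t((sub(g[y],128,150),y),.08) for y in range(110,130,2)]+[t((sub(g[y],128,160),y),.08) for y in range(130,150,3)],"top left",0)
line([t((sub(g[y],350,378),y),.08) for y in range(80,105,3)],"top right",0)
print("well L/R",[ (t((sub(g[y],168,184),y),.08)[1]*1e3,t((sub(g[y],316,334),y),.08)[1]*1e3) for y in (113,115,117)])
```

```text
lid front [68.24  2.72] ang -0.04
lid left [ 37.36 -48.74] ang -0.02
lid right [39.07 48.9 ] ang -0.07
warmer front [93.93 14.45] ang -0.24
well front [69.75 -8.26] ang -0.05
top left [ 60.67 -79.37] ang 0.11
top right [81.18 74.88] ang -0.6
well L/R [(np.float64(-51.92992762884755), np.float64(49.481878145024936)), (np.float64(-51.989243007424506), np.float64(49.514328447509406)), (np.float64(-51.99614104615954), np.float64(49.6395923190532))]
```

{"fn": "drive_tool", "kwargs": {
  "plan": [
    {"travel": [0.02, -0.04, 0], "turn": 0, "hand": 255},
    {"travel": [0, 0, 0.2], "turn": 0, "hand": 255},
    {"travel": [0, 0, 0.2], "turn": 0, "hand": 255},
    {"travel": [0, 0, 0.1], "turn": 0, "hand": 255},
    {"travel": [0, 0, 0.1], "turn": 0, "hand": 255},
    {"travel": [0, 0, 0.1], "turn": 0, "hand": 255},
    {"travel": [0, 0, 0.1], "turn": 0, "hand": 255},
    {"travel": [0, 0, 0.1], "turn": 0, "hand": 255},
    {"travel": [0, 0, 0], "turn": 0, "hand": 255},
    {"travel": [0, 0, 0], "turn": 0, "hand": 255}
  ]
}}

```text
clock: 9.55
position: [0.565, -0.0146, 0.1239]
ee_rot: [-0.0, 0.936, 0.351, 0.0]
ft_force: [0.4, 0.8, -5.1]
gripper_width: 0.262
grip_force: 79.4
```

{"fn": "drive_tool", "kwargs": {
  "plan": [
    {"travel": [0, 0, 0.1], "turn": 0, "hand": 255},
    {"travel": [0, 0, 0.12], "turn": 0, "hand": 255},
    {"travel": [0, 0, 0.12], "turn": 0, "hand": 255},
    {"travel": [0, 0, 0.1], "turn": 0, "hand": 255},
    {"travel": [0, 0, 0.06], "turn": 0, "hand": 255},
    {"travel": [0, 0, 0.05], "turn": 0, "hand": 255},
    {"travel": [0, 0, 0.04], "turn": 0, "hand": 255},
    {"travel": [0, 0, 0.03], "turn": 0, "hand": 255},
    {"travel": [0, 0, 0], "turn": 0, "hand": 255},
    {"travel": [0, 0, 0], "turn": 0, "hand": 255}
  ]
}}

```text
clock: 10.55
position: [0.565, -0.0146, 0.1054]
ee_rot: [-0.0, 0.936, 0.351, 0.0]
ft_force: [-0.7, 0.1, -5.8]
gripper_width: 0.268
grip_force: 79.4
```

{"fn": "drive_tool", "kwargs": {
  "plan": [
    {"travel": [0, 0, 0.03], "turn": 0, "hand": 255},
    {"travel": [0, 0, 0.03], "turn": 0, "hand": 255},
    {"travel": [0, 0, 0.02], "turn": 0, "hand": 255},
    {"travel": [0, 0, 0.02], "turn": 0, "hand": 255},
    {"travel": [0, 0, 0], "turn": 0, "hand": 255},
    {"travel": [0, 0, 0], "turn": 0, "hand": 255}
  ]
}}

```text
clock: 11.15
position: [0.565, -0.0146, 0.1023]
ee_rot: [-0.0, 0.936, 0.351, 0.0]
ft_force: [0.4, -0.3, -4.9]
gripper_width: 0.261
grip_force: 79.3
```

{"fn": "drive_tool", "kwargs": {
  "plan": [
    {"travel": [0, 0, 0.02], "turn": 0, "hand": 255},
    {"travel": [0, 0, 0.01], "turn": 0, "hand": 255},
    {"travel": [0, 0, 0], "turn": 0, "hand": 255},
    {"travel": [0, 0, 0], "turn": 0, "hand": 255}
  ]
}}

```text
clock: 11.55
position: [0.565, -0.0145, 0.1022]
ee_rot: [0.0, 0.936, 0.351, 0.0]
ft_force: [-5.2, 0.2, 5.1]
gripper_width: 0.261
grip_force: 80.8
```

{"fn": "drive_tool", "kwargs": {
  "plan": [
    {"travel": [0, 0, 0], "turn": 0, "hand": 150},
    {"travel": [0, 0, 0], "turn": 0, "hand": 100},
    {"travel": [0, 0, 0], "turn": 0, "hand": 0},
    {"travel": [0, 0, 0], "turn": 0, "hand": 0},
    {"travel": [0, 0, 0], "turn": 0, "hand": 0},
    {"travel": [0, 0, 0], "turn": 0, "hand": 0},
    {"travel": [0, 0, -0.5], "turn": 0, "hand": 0},
    {"travel": [0, 0, -1], "turn": 0, "hand": 0},
    {"travel": [0, 0, -1], "turn": 0, "hand": 0},
    {"travel": [0, 0, -1], "turn": 0, "hand": 0},
    {"travel": [0, 0, -0.5], "turn": 0, "hand": 0},
    {"travel": [0, 0, 0], "turn": 0, "hand": 0}
  ]
}}

```text
clock: 12.75
position: [0.5662, -0.0145, 0.2242]
ee_rot: [0.001, 0.936, 0.351, 0.002]
ft_force: [0.3, 0.0, -0.0]
gripper_width: 0.999
grip_force: 0.0
```

Run:
```python
from h import *
s=robot.state(); print(s["position"],s["ee_rot"],s["ft_force"])
im,C=shot("wrist","pics/w_3.png")
for q in("dial_grip","tin_handle","salt","well","tin"): print(q,[(a["centre"],a["p"]) for a in robot.place_of("wrist",q)[:2]])
for n in("scene","side"):
    a,_=shot(n,f"pics/{n}3.png"); print(n,robot.place_of(n,"dial_grip")[:2])
w=cv2.imread("pics/w_3.png"); sd=cv2.imread("pics/side3.png")
a=cv2.resize(w[60:360,0:250],None,fx=1.6,fy=1.6,interpolation=3); b=cv2.resize(sd[170:280,170:290],(400,367),interpolation=3)
o=np.zeros((480,800,3),np.uint8); o[:480,:400]=a; o[:367,400:]=b; cv2.imwrite("pics/c3.png",o)
```

```text
[ 0.5662 -0.0145  0.2242] [0.0009 0.9364 0.3509 0.002 ] [ 0.33    0.0207 -0.038 ]
dial_grip [([120.0, 180.0], 0.56)]
tin_handle [([251.6, 194.1], 0.87)]
salt [([180.5, 49.3], 0.85)]
well []
tin [([250.4, 173.8], 0.88), ([181.0, 46.5], 0.56)]
scene [{'centre': [308.1, 178.4], 'p': 0.64}]
side [{'centre': [251.2, 234.3], 'p': 0.69}]
```

View pics/c3.png

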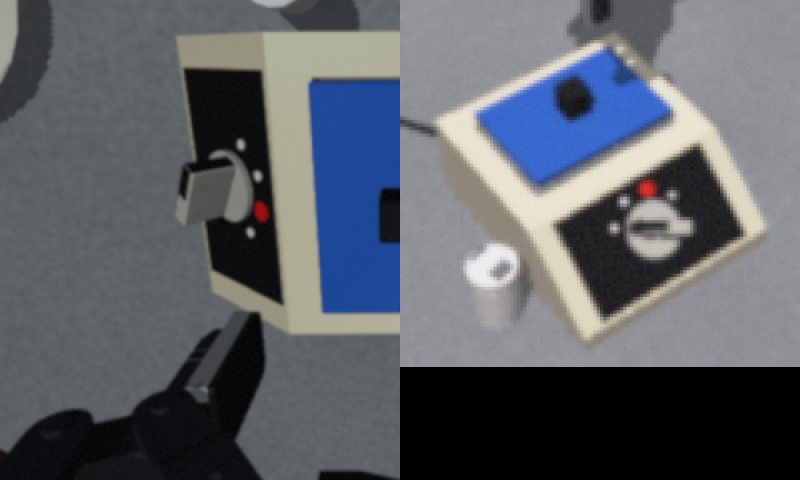

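```bash
cat > dial.py <<'E'
from h import *
wx=np.array([.655,-.755,0]); wx/=np.linalg.norm(wx); wy=np.array([-wx[1],wx[0],0]); wz=np.array([0,0,1.])
O=np.array([.5639,-.0157,0])-.036*wx
a=np.radians(40); N=-np.sin(a)*wx+np.cos(a)*wz; U=np.cos(a)*wx+np.sin(a)*wz   # normal, up slope; viewer's right = -wy
def W(x,y,z): return O+x*wx+y*wy+z*wz
def loc(X): return np.array([(X-O)@wx,(X-O)@wy,X[2]])
def onpanel(C,p,h=0):
    o,d=ray(C,p); P0=W(-.04,0,.08)+h*N; return o+d*((P0-o)@N)/(d@N)
def bar(c,th):  # c=axis foot on panel; returns bar's top outline, pointer end first
    f=th-np.pi/3; D=np.cos(f)*U-np.sin(f)*wy; E=np.cross(N,D)
    return [c+.035*N+i*.022*D+j*.006*E for i,j in((1,1),(1,-1),(-1,-1),(-1,1))],D
E
python3 - <<'E'
from dial import *
s=robot.state();C={"w":cam("wrist",s),"sc":cam("scene"),"si":cam("side")}
px={"w":(120,180),"sc":(308.1,178.4),"si":(251.2,234.3)}
for k in(("w","sc"),("w","si"),("sc","si"),("w","sc","si")):
    X,e=tri(*[ray(C[i],px[i]) for i in k]); print(k,X,loc(X),e,"h",(X-W(-.04,0,.08))@N)
# marks in wrist (crop/1.6 + (0,60)) on panel
for n,p in(("m0",(240,144)),("m.7",(258,175)),("red",(261,211)),("m2.1",(250,232))):
    X=onpanel(C["w"],(p[0]/1.6,p[1]/1.6+60)); print(n,"up",(X-W(-.04,0,.08))@U,"y",loc(X)[1])
for n,p in(("m0",(614,228)),("m.7",(625,201)),("red",(647,188)),("m2.1",(672,195))):
    X=onpanel(C["si"],((p[0]-400)*.3+170,p[1]*.3+170)); print(n,"up",(X-W(-.04,0,.08))@U,"y",loc(X)[1])
E
```

```text
('w', 'sc') [0.487  0.0792 0.093 ] [-0.0861  0.0041  0.093 ] 0.0019926753864192123 h 0.03956594121077746
('w', 'si') [0.4759 0.0802 0.0759] [-0.0941 -0.0037  0.0759] 0.0046202508629280045 h 0.03160909909587252
('sc', 'si') [0.4744 0.0821 0.0798] [-0.0965 -0.0036  0.0798] 0.002977968588848707 h 0.036184990889697295
('w', 'sc', 'si') [0.4763 0.0818 0.0778] [-0.095  -0.0023  0.0778] 0.005082427759702067 h 0.03369367659216956
m0 up -0.034452073426542155 y 0.02710457170613944
m.7 up -0.01801198471063503 y 0.009854271335343718
red up -0.01854741382699741 y -0.01361679371050127
m2.1 up -0.03371294003493382 y -0.031501415402181696
m0 up -0.033861709376878796 y 0.02884345073320789
m.7 up -0.018828470497183787 y 0.009403567661105191
red up -0.018328264176512975 y -0.01339155870935122
m2.1 up -0.03383228078105319 y -0.030687593185791017
```

```bash
cat >> dial.py <<'E'
c=W(-.04,-.001,.08)-.0508*U
E
python3 - <<'E'
from dial import *
s=robot.state(); print("foot",c,"grip",c+.027*N,loc(c+.027*N))
o=np.zeros((600,800,3),np.uint8)
for k,(C,fn,x0,y0,w,h) in enumerate(((cam("wrist",s),"pics/w_3.png",90,135,90,90),(cam("side"),"pics/side3.png",222,215,45,45))):
    im=cv2.imread(fn)[y0:y0+h,x0:x0+w]; f=400/w/1.5 
    for r,ths in enumerate(((),(0,.7))):
      for t in [None]:
        b=cv2.resize(im,(300,300),interpolation=3); g=300/w
        for th,col in zip(ths,((0,255,0),(0,0,255))):
            P,D=bar(c,th); q=np.array([(proj(C,p)-[x0,y0]+.5)*g for p in P]).astype(int)
            cv2.polylines(b,[q],True,col,1); cv2.circle(b,tuple((q[0]+q[1])//2),4,col,-1)
        o[k*300:k*300+300,r*300:r*300+300]=b
cv2.imwrite("pics/ov.png",o[:,:600])
E
```

```text
foot [0.4878 0.0704 0.0473] grip [0.4765 0.0836 0.068 ] [-0.0963 -0.001   0.068 ]
```

View pics/ov.png

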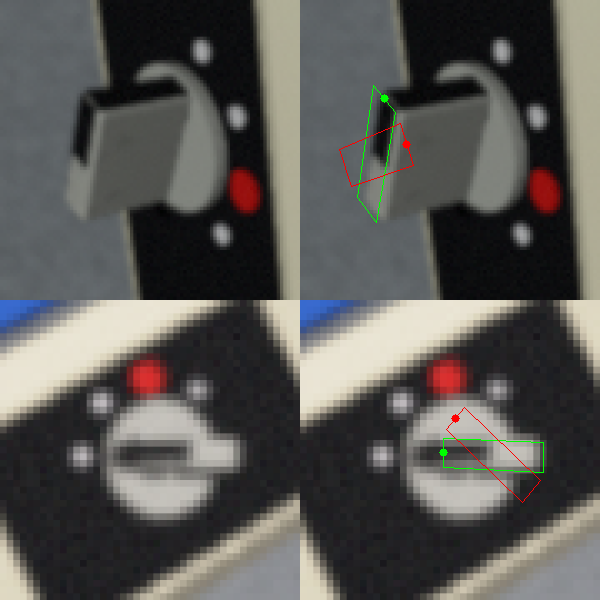

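The overlay matches the picture at dial = 0 (green), so the dial stands in the first detent; the tin sits in the well. I'll work out a push with the shut fingers on the pointer's anticlockwise flank.

```bash
cat > push.py <<'E'
from dial import *
s_,e_,h_=np.meshgrid(np.linspace(-22,22,23)/1e3,np.linspace(-6,6,7)/1e3,np.linspace(5,35,13)/1e3); 
def pts(th):
    f=th-np.pi/3; D=np.cos(f)*U-np.sin(f)*wy; E=np.cross(N,D)
    P=c+s_.reshape(-1,1)*D+e_.reshape(-1,1)*E+h_.reshape(-1,1)*N-O
    return np.c_[P@wx,P@wy,P[:,2]]
TH=np.arange(0,2.2,.02); PT=[pts(t) for t in TH]
def push(path,hx,hy=.011):
    th=0;out=[]
    for x,y,z in path:
        while th<len(TH)-1:
            P=PT[th]
            if ((abs(P[:,0]-x)<hx)&(abs(P[:,1]-y)<hy)&(P[:,2]>z)).any(): th+=1
            else: break
        # lowest clearance over panel of block's footprint
        top=.08+min(0,(x+hx+.04))*np.tan(np.radians(40)); out.append((round(TH[th],2),round((z-top)*1e3)))
    return out
E
python3 - <<'E'
from push import *
K=[(-.135,.026,.064),(-.125,.026,.064),(-.115,.024,.064),(-.105,.022,.064),(-.1,.02,.065),(-.095,.017,.066),(-.092,.013,.067),(-.09,.01,.067),(-.09,.007,.067),(-.09,.004,.067)]
path=[tuple(np.array(a)+(np.array(b)-a)*i/5) for a,b in zip(K,K[1:]) for i in range(5)]+[K[-1]]
for hx in(.010,.0125,.015):
    r=push(path,hx); print(hx,[ (k,r[i*5]) for i,k in enumerate(K)])
print(loc(robot.state()["position"]),robot.state()["q"])
E
```

```text
0.01 [((-0.135, 0.026, 0.064), (np.float64(0.0), 55)), ((-0.125, 0.026, 0.064), (np.float64(0.0), 47)), ((-0.115, 0.024, 0.064), (np.float64(0.0), 39)), ((-0.105, 0.022, 0.064), (np.float64(0.48), 30)), ((-0.1, 0.02, 0.065), (np.float64(0.8), 27)), ((-0.095, 0.017, 0.066), (np.float64(1.0), 24)), ((-0.092, 0.013, 0.067), (np.float64(2.18), 22)), ((-0.09, 0.01, 0.067), (np.float64(2.18), 21)), ((-0.09, 0.007, 0.067), (np.float64(2.18), 21)), ((-0.09, 0.004, 0.067), (np.float64(2.18), 21))]
0.0125 [((-0.135, 0.026, 0.064), (np.float64(0.0), 53)), ((-0.125, 0.026, 0.064), (np.float64(0.0), 45)), ((-0.115, 0.024, 0.064), (np.float64(0.0), 36)), ((-0.105, 0.022, 0.064), (np.float64(0.6), 28)), ((-0.1, 0.02, 0.065), (np.float64(0.84), 25)), ((-0.095, 0.017, 0.066), (np.float64(1.02), 22)), ((-0.092, 0.013, 0.067), (np.float64(2.18), 20)), ((-0.09, 0.01, 0.067), (np.float64(2.18), 18)), ((-0.09, 0.007, 0.067), (np.float64(2.18), 18)), ((-0.09, 0.004, 0.067), (np.float64(2.18), 18))]
0.015 [((-0.135, 0.026, 0.064), (np.float64(0.0), 51)), ((-0.125, 0.026, 0.064), (np.float64(0.0), 43)), ((-0.115, 0.024, 0.064), (np.float64(0.02), 34)), ((-0.105, 0.022, 0.064), (np.float64(0.7), 26)), ((-0.1, 0.02, 0.065), (np.float64(0.86), 23)), ((-0.095, 0.017, 0.066), (np.float64(1.02), 20)), ((-0.092, 0.013, 0.067), (np.float64(2.18), 18)), ((-0.09, 0.01, 0.067), (np.float64(2.18), 16)), ((-0.09, 0.007, 0.067), (np.float64(2.18), 16)), ((-0.09, 0.004, 0.067), (np.float64(2.18), 16))]
[0.0357 0.0014 0.2209] [ 0.304   0.1954 -0.4064  1.6723  0.0797  1.2911 -0.9712]
```

Run:
```python
from push import *
K=[(-.135,.026,.066),(-.12,.026,.066),(-.11,.025,.066),(-.1,.024,.068),(-.092,.022,.070),(-.085,.020,.072),(-.08,.018,.074),(-.08,.016,.074),(-.08,.014,.074),(-.08,.012,.074),(-.08,.010,.074)]
path=[tuple(np.array(a)+(np.array(b)-a)*i/5) for a,b in zip(K,K[1:]) for i in range(5)]+[K[-1]]
for hx in(.008,.011,.015):
  for d in(-.002,0,.002):
    r=push([(x,y+d,z) for x,y,z in path],hx); print(hx,d,[(float(r[i*5][0]),int(r[i*5][1])) for i,k in enumerate(K)])
```

```text
0.008 -0.002 [(0.0, 59), (0.0, 46), (0.0, 38), (0.64, 32), (0.86, 27), (0.96, 23), (1.06, 21), (1.22, 21), (1.42, 21), (1.6, 21), (1.76, 21)]
0.008 0 [(0.0, 59), (0.0, 46), (0.0, 38), (0.52, 32), (0.76, 27), (0.86, 23), (0.96, 21), (1.06, 21), (1.22, 21), (1.42, 21), (1.6, 21)]
0.008 0.002 [(0.0, 59), (0.0, 46), (0.0, 38), (0.4, 32), (0.66, 27), (0.76, 23), (0.86, 21), (0.96, 21), (1.06, 21), (1.22, 21), (1.42, 21)]
0.011 -0.002 [(0.0, 56), (0.0, 44), (0.18, 36), (0.7, 29), (0.86, 24), (0.96, 21), (1.06, 18), (1.28, 18), (1.5, 18), (1.7, 18), (1.9, 18)]
0.011 0 [(0.0, 56), (0.0, 44), (0.06, 36), (0.62, 29), (0.76, 24), (0.86, 21), (0.96, 18), (1.06, 18), (1.28, 18), (1.5, 18), (1.7, 18)]
0.011 0.002 [(0.0, 56), (0.0, 44), (0.0, 36), (0.54, 29), (0.66, 24), (0.76, 21), (0.86, 18), (0.96, 18), (1.06, 18), (1.28, 18), (1.5, 18)]
0.015 -0.002 [(0.0, 53), (0.0, 41), (0.44, 32), (0.76, 26), (0.86, 21), (0.96, 17), (1.06, 15), (1.36, 15), (1.76, 15), (2.18, 15), (2.18, 15)]
0.015 0 [(0.0, 53), (0.0, 41), (0.34, 32), (0.66, 26), (0.76, 21), (0.86, 17), (0.96, 15), (1.06, 15), (1.36, 15), (1.76, 15), (2.18, 15)]
0.015 0.002 [(0.0, 53), (0.0, 41), (0.26, 32), (0.54, 26), (0.66, 21), (0.76, 17), (0.86, 15), (0.96, 15), (1.06, 15), (1.36, 15), (1.76, 15)]
```

{"fn": "drive_tool", "kwargs": {
  "plan": [
    {"travel": [0.12, -0.69, 0], "turn": 0, "hand": 255},
    {"travel": [0.14, -1, 0], "turn": 0, "hand": 255},
    {"travel": [0.14, -1, 0], "turn": 0, "hand": 255},
    {"travel": [0.14, -1, 0], "turn": 0, "hand": 255},
    {"travel": [0.14, -1, 0], "turn": 0, "hand": 255},
    {"travel": [0.14, -1, 0.3], "turn": 0, "hand": 255},
    {"travel": [0, 0, 1], "turn": 0, "hand": 255},
    {"travel": [0, 0, 1], "turn": 0, "hand": 255},
    {"travel": [0, 0, 1], "turn": 0, "hand": 255},
    {"travel": [0, 0, 1], "turn": 0, "hand": 255},
    {"travel": [0, 0, 0], "turn": 0, "hand": 255},
    {"travel": [0, 0, 0], "turn": 0, "hand": 255}
  ]
}}

```text
clock: 14.45
position: [0.4709, 0.1308, 0.0929]
ee_rot: [-0.0, 0.936, 0.351, -0.0]
ft_force: [-0.4, -0.4, 0.8]
gripper_width: 0.003
grip_force: 0.0
```

Run:
```python
from dial import *
s=robot.state(); print(loc(s["position"]),s["gripper_width"],rot(s["ee_rot"]).T@wy)
im,C=shot("wrist","pics/w_4.png")
```

```text
[-0.1356  0.0258  0.0929] 0.0034414894752526426 [ 1.      0.0032 -0.0004]
```

View pics/w_4.png

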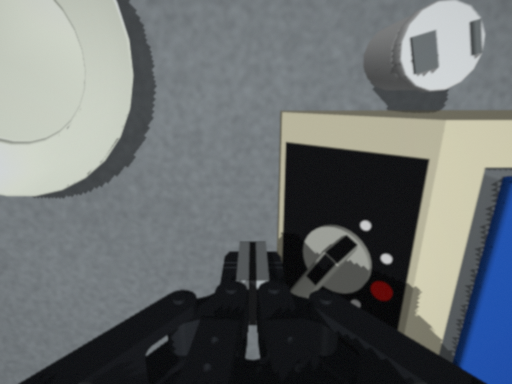

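The wrist view shows the shut fingers (column 253) left of the panel, the dial at (337,258) still pointing at the first white mark, with the salt cellar at (440,45) clear.

{"fn": "drive_tool", "kwargs": {
  "plan": [
    {"travel": [0, 0, 0.6], "turn": 0, "hand": 255},
    {"travel": [0, 0, 0.3], "turn": 0, "hand": 255},
    {"travel": [0, 0.52, 0], "turn": 0, "hand": 255},
    {"travel": [-0.03, 0.33, 0], "turn": 0, "hand": 255},
    {"travel": [-0.03, 0.33, -0.07], "turn": 0, "hand": 255},
    {"travel": [-0.07, 0.27, -0.07], "turn": 0, "hand": 255},
    {"travel": [-0.07, 0.23, -0.07], "turn": 0, "hand": 255},
    {"travel": [-0.07, 0.17, -0.07], "turn": 0, "hand": 255},
    {"travel": [0, 0, 0], "turn": 0, "hand": 255},
    {"travel": [0, 0, 0], "turn": 0, "hand": 255}
  ]
}}

```text
clock: 15.5
position: [0.5041, 0.0848, 0.0755]
ee_rot: [-0.001, 0.936, 0.351, 0.003]
ft_force: [3.7, 8.4, -0.9]
gripper_width: -0.005
grip_force: 4.1
```

Run:
```python
from dial import *
s=robot.state(); print(loc(s["position"]),s["ft_force"])
im,C=shot("wrist","pics/w_5.png"); b,_=shot("side","pics/side5.png")
o=np.hstack([cv2.resize(im[100:320,150:420],(490,400)),cv2.resize(b[205:265,215:275],(300,400))]); cv2.imwrite("pics/c5.png",o[:,:,::-1])
```

```text
[-0.0791  0.0207  0.0755] [ 3.6797  8.386  -0.9248]
```

View pics/c5.png

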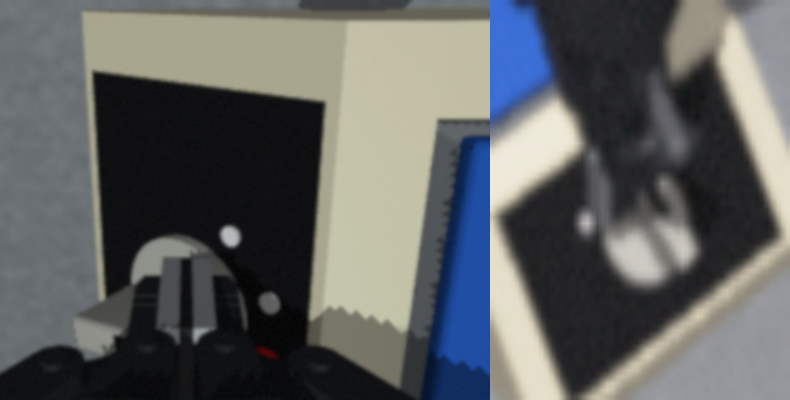

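The crops show the dial turned part way, with the fingers still bearing on the pointer (about 9 N). I'll push a little further.

{"fn": "drive_tool", "kwargs": {
  "plan": [
    {"travel": [-0.06, 0, 0], "turn": 0, "hand": 255},
    {"travel": [-0.06, 0, 0], "turn": 0, "hand": 255},
    {"travel": [-0.05, 0, 0], "turn": 0, "hand": 255},
    {"travel": [0, 0, 0], "turn": 0, "hand": 255},
    {"travel": [0, 0, 0], "turn": 0, "hand": 255}
  ]
}}

```text
clock: 16.1
position: [0.5024, 0.0824, 0.0763]
ee_rot: [-0.001, 0.936, 0.351, 0.005]
ft_force: [9.9, 10.8, -2.9]
gripper_width: 0.005
grip_force: 7.4
```

```bash
python3 -c "
from dial import *
s=robot.state(); print(loc(s['position']),s['ft_force'],s['ft_force']@wy)"
```

```text
[-0.0784  0.0179  0.0763] [ 9.8878 10.8266 -2.9119] 14.563657020013892
```

{"fn": "drive_tool", "kwargs": {
  "plan": [
    {"travel": [-0.05, 0, 0], "turn": 0, "hand": 255},
    {"travel": [0, 0, 0], "turn": 0, "hand": 255},
    {"travel": [0, 0, 0], "turn": 0, "hand": 255}
  ]
}}

```text
clock: 16.4
position: [0.5018, 0.0817, 0.0765]
ee_rot: [-0.001, 0.936, 0.351, 0.006]
ft_force: [13.2, 11.1, -5.1]
gripper_width: 0.001
grip_force: 8.6
```

```bash
python3 -c "
from dial import *
s=robot.state(); print(loc(s['position']),s['ft_force'],s['ft_force']@wy)"
```

```text
[-0.0782  0.0169  0.0765] [13.2143 11.0789 -5.0676] 17.241646805519764
```

{"fn": "drive_tool", "kwargs": {
  "plan": [
    {"travel": [-0.03, 0, 0], "turn": 0, "hand": 255},
    {"travel": [0, 0, 0], "turn": 0, "hand": 255},
    {"travel": [0, 0, 0], "turn": 0, "hand": 255}
  ]
}}

```text
clock: 16.7
position: [0.4977, 0.0777, 0.0751]
ee_rot: [0.0, 0.937, 0.35, 0.001]
ft_force: [2.1, 1.0, 2.9]
gripper_width: 0.001
grip_force: 1.9
```

```bash
python3 -c "
from dial import *
s=robot.state(); print(loc(s['position']),s['ft_force'],s['ft_force']@wy, s['moment'])
im,C=shot('side','pics/side6.png'); im,C=shot('scene','pics/scene6.png');print(proj(cam('scene'),c+.03*N),proj(cam('side'),c+.03*N))"
```

```text
[-0.0779  0.0112  0.0751] [2.1194 1.0224 2.9288] 2.2708439871689503 [ 0.3003 -0.5221  0.0144]
[308.1117 179.3403] [249.871 237.92 ]
```

Force dropped from 17 N to 2 N, so it clicked over. I'll back off and check.

{"fn": "drive_tool", "kwargs": {
  "plan": [
    {"travel": [0.3, 0, 0], "turn": 0, "hand": 255},
    {"travel": [0.4, 0, -0.2], "turn": 0, "hand": 255},
    {"travel": [0, 0, -1], "turn": 0, "hand": 255},
    {"travel": [0, 0, -1], "turn": 0, "hand": 255},
    {"travel": [0, 0, -1], "turn": 0, "hand": 255},
    {"travel": [0, 0, -1], "turn": 0, "hand": 255},
    {"travel": [0, 0.8, -0.8], "turn": 0, "hand": 255},
    {"travel": [0, 1, 0], "turn": 0, "hand": 255},
    {"travel": [0, 1, 0], "turn": 0, "hand": 255},
    {"travel": [0, 1, 0], "turn": 0, "hand": 255},
    {"travel": [0, 0, 0], "turn": 0, "hand": 255},
    {"travel": [0, 0, 0], "turn": 0, "hand": 255}
  ]
}}

```text
clock: 18.0
position: [0.5869, 0.0062, 0.2234]
ee_rot: [-0.001, 0.937, 0.351, -0.001]
ft_force: [0.2, 0.4, -0.2]
gripper_width: -0.001
grip_force: 0.0
```

Run:
```python
from dial import *
s=robot.state(); print(loc(s["position"]),s["ft_force"],s["clock"])
im,Cw=shot("wrist","pics/w_7.png"); b,Cs=shot("side","pics/side7.png")
sc,_=shot("scene","pics/scene7.png")
S=cam("scene")
for n in("tin_handle","tin","well","dial_grip"): print(n,[(a["centre"],a["p"]) for a in robot.place_of("side",n)[:3]])
def crop(im,C,x0,y0,w,th):
    o=[]
    for ts in((),th):
        k=cv2.resize(im[y0:y0+w,x0:x0+w],(300,300),interpolation=3).copy(); g=300/w
        for t,col in zip(ts,((0,255,0),(255,255,0))):
            P,D=bar(c,t); q=np.array([(proj(C,p)-[x0,y0]+.5)*g for p in P]).astype(int); cv2.polylines(k,[q],True,col,1); cv2.circle(k,tuple((q[0]+q[1])//2),4,col,-1)
        o.append(k)
    return np.vstack(o)
p=proj(Cw,c+.02*N).astype(int); print(p)
x0=max(0,p[0]-45);y0=max(0,p[1]-45)
o=np.hstack([crop(b,Cs,222,210,50,(1.4,2.1)),crop(im,Cw,x0,y0,90,(1.4,2.1))])
cv2.imwrite("pics/c7.png",o[:,:,::-1])
```

```text
[0.0346 0.0318 0.2234] [ 0.2281  0.4436 -0.1882] 18.0
tin_handle [([222.6, 197.3], 0.93), ([277.9, 111.7], 0.84), ([216.6, 109.1], 0.79)]
tin [([275.3, 127.9], 0.96), ([214.2, 122.5], 0.83), ([328.3, 148.4], 0.66)]
well []
dial_grip [([253.6, 236.3], 0.49)]
[132 205]
```

View pics/c7.png

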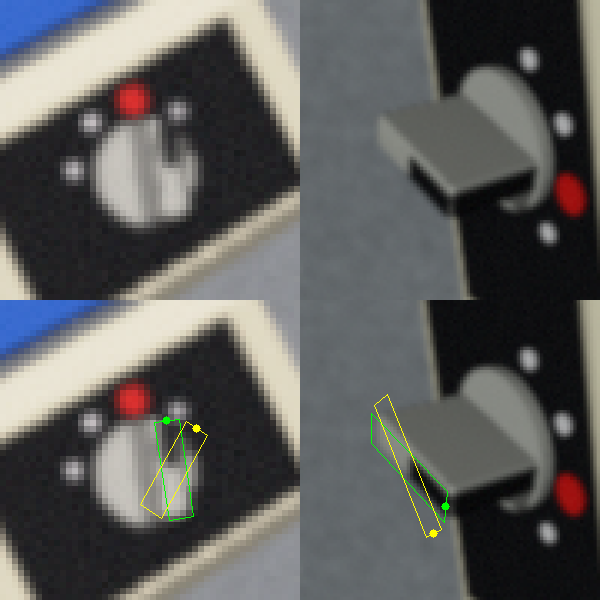

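The pointer fits the green model (1.4, red mark) in both views. I'll check the handle height quickly, then hand in.

Run:
```python
from dial import *
s=robot.state(); im,C=shot("wrist"); r=robot.place_of("wrist","tin_handle")[0]; X,e=tri(ray(C,r["centre"]),ray(cam("side"),(222.6,197.3)))
print(r,X,e,loc(X)); 
hsv=cv2.cvtColor(im,cv2.COLOR_RGB2HSV); b=cv2.inRange(hsv,(108,150,60),(125,255,255)); k=max(cv2.findContours(b,0,1)[0],key=cv2.contourArea)[:,0]
P=np.array([loc(onz(C,p,.098))[:2]*1e3 for p in k],np.float32); print(cv2.minAreaRect(P))
if abs(X[2]-.12)<.008: print(robot.hand_in())
```

```text
{'centre': [255.8, 226.8], 'p': 0.63} [ 0.5622 -0.0191  0.1142] 0.0014476603860815891 [ 0.0375 -0.0035  0.1142]
((36.067752838134766, 1.1179275512695312), (97.45658111572266, 137.35987854003906), 0.11659704148769379)
the job is handed in; nothing more can be done
None
```

The job is handed in: the blue tin was lowered gently to the floor of the well and released, then the dial clicked over to the red mark (1.4) and was let go. The last camera views showed both in place, and the arm kept clear of the plate, cup, bottle and salt cellar.

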